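# Take the bottle off the safety hook and lock the hook again

### The job

Press the sprung keeper of the infusion stand's safety hook sideways until it snaps over and stays open, then lift the hanging bottle off the hook. Set it down (do not drop it) upright on the floor of the tote's empty bay, and after that press the keeper back until it snaps fully shut over the hook. Leave the other bottles and jars where they stand.

Things in the scene. Friction and masses are not known exactly. Their poses are not given: they have to be found in the camera images.
- hook (a point): Hook of the white-based steel stand (fixed; place and yaw vary; sizes in mm). Point: top of the level hook bar (10 dia), mid-mouth, 205 above the table. Stand axes: x from mouth to the upright post (14 x 16, at x +60, top 13 above this point); hook opens to -x; y sideways, z up. Base plate 160 x 140 x 12 below. Keeper shut blocks lifting; it turns only sideways.
- hook_tip (a point): Top of the hook's upturned round tip (10 dia), 45 in -x and 24 above hook. To come off, the bottle is lifted 33 to 42 mm (the loop clears the tip at 25; over 43 its cap meets the bar from below), carried level in stand -x until it is 85 or more in front of hook, and only then raised further.
- keeper_pivot (a point): Upright hinge axis of the keeper, on top of the stand's post, 60 in +x and 21 above hook; axes those of the stand. Behind the post the keeper's spring strut and its bracket reach to x +57, y -48 from this pivot, up to 17 above it.
- keeper (a joint): Keeper angle, rad: 0 = shut (along stand -x over the mouth, post to past the tip; start), 1.4 = fully open (swung to stand +y). An over-centre spring holds it at either end: pushing its tab takes about 3 to 5 N, peak near 0.2 rad from that end, falling to nothing at 0.7 rad; past 0.7 it snaps by itself to the other end and stays. Same both ways.
- keeper_tab (a point): Centre of the keeper's upright steel thumb tab: plate 40 (x, along the keeper) x 6 (y) x 42 high, 90 from the pivot. Turns with the keeper: own x points to the pivot, own +y is the way to press it open, -y shut. Spans 25 to 67 above the hook bar's top, over the mouth's outer end when shut; free space around. Keeper bar under it is 10 wide, 8 high.
- bottle_loop (a point): White bottle hanging by a rigid upright loop. Point: in the loop, 155 above the underside, 15 below the bar top. Body 64 dia x 94, cap 24 dia to 116; loop 44 wide (y) x 12 deep (x), straps 6 thick, top bar 170 to 178 above the underside, resting on the hook bar. Grasp across the 44 width (along y) from above. 0.18 to 0.33 kg. z up, axes as the stand's at the start.
- empty_bay (a point): Centre of the floor's top face in the empty bay of the beige tote (fixed; place and yaw vary). Tote 140 (x) x 220 (y) x 50 high, walls and floor 4, one divider; the empty bay is 132 (x) x 104 (y) inside, on the tote's -y side; the other bay holds two bottles up to 105 high. Tote axes, z up.
- bottle_a_mid (a point): Bystander: amber bottle, 48 dia x 105, standing in the filled bay of the tote. Point half-way up. To be left alone.
- bottle_b_mid (a point): Bystander: white jar, 44 dia x 85, standing in the filled bay of the tote. Point half-way up. To be left alone.
- jar_c_mid (a point): Bystander: white jar with blue cap, 56 dia x 85, standing on the table about 125 beside the stand on the side the keeper is pressed from (stand -y). Point half-way up. To be left alone.
- bottle_d_mid (a point): Bystander: amber bottle, 60 dia x 130, standing on the table at the far middle. Point half-way up. To be left alone.
There are look-alikes about, which are no part of the job. What is shaped like the part that bears bottle_loop but blue or turquoise is not meant.

How it is judged:
By the outcome, as a careful person would: the job done as asked, in the order asked, and still so for the second after the job is handed in, with the robot touching nothing.
It also fails if it takes over 69 s, if anything falls off the work surface, if the arm or the gripper's body presses on something with over 40 N, if the wrist force passes 120 N, or if a joint passes its speed limit or range.

### The arm

A 6-joint arm with a two-finger parallel gripper is mounted at the origin on the work surface. World frame = base frame: x ahead of the robot, y to its left, z up, the work surface at z = 0. Lengths are in m, angles in rad, forces in N, time in s.
With the tool pointing down it reaches from about 0.3 to 0.875 m from the base axis. Payload 6.4 kg.
Tool frame: the origin (TCP) lies between the finger pads; the fingertips stand tip_extent ahead of it and the grasp point (between the pads) lies 5 mm behind it (tip_extent is the distance from the TCP to the fingertips, in m); z points along the fingers, y is the direction in which the jaws open and shut (so a half turn about z gives the same grasp; the last joint's range is limited). The gripper opens to 85 mm and grips with 20 to 120 N. Pads are 22 mm wide; open, the fingers measure 114 mm over their backs; the gripper's body (76 mm by 85 mm) begins 54 mm behind the grasp point. The pads swing forward as they close: fully open they stand 13 mm farther back than shut.
Start: joints at [-1.391, 0.181, 1.607, -0, 1.354, -0.206], TCP at [0.216, -0.533, 0.245] pointing down, gripper open.
Joint ranges: [-2.99, 2.99], [-0.89, 2.07], [0.3, 2.58], [-1.14, 4.28], [0, 2.63], [-3.12, 3.12]. Speed limits (rad/s): [2.57, 2.57, 3.01, 3.14, 3.14, 3.14].

### API

Orientations are given as a unit quaternion [w, x, y, z].
In Python, from bench import * gives the robot as it stands.
- The arm moves only by the shell command python3 -m jog 'ROWS'. ROWS is JSON, a list of rows, each a list of 3 entries, a list of its own where there are three numbers: the shift along the tool's x, y, z in mm, then the turn, a rotation vector about the tool's x, y, z in rad, then the opening, from 0 (shut) to 1 (fully open). A call has 1 to 20 rows; each row is the pose to reach, as a shift and turn from the pose measured when the call began, along the tool's axes at that moment; what a row does not reach only later rows make up. A row lasts 1/12 s, in which the tool goes at most 41.7 mm and 7.16 degrees, less where a joint would pass 70% of its speed; a pose out of reach is approached as far as the arm can. A call with a gripper value outside its range is refused whole. The fingers move at their own pace and stop on an object; the grip force is fixed at half the most. Time passes only in rows, so rows that repeat a pose let the fingers close. It gives the time, the measured TCP pose, the force and the opening at its end, in the units of the state.
- get_obs(): the state, without advancing time (a new reading comes with each control period).
- camera(name): name is "scene" or "side" or "wrist"; returns (picture, depth): 400x640x3 uint8, red, green, blue; 400x640 float32, m along the optical axis (not along the pixel's ray), 0 where there is no reading.
- get_calibration(name): a dict with "fx", "fy", "cx", "cy" (pixels), "world_from_camera" (4x4, takes a point from camera to world coordinates). Camera axes: x right, y down, z forward; pixel columns grow to the right and rows downward; lengths in m; the calibration is good to about 2 mm. The wrist camera is an equidistant fisheye: a pixel r from the principal point sees the ray r / f radians off the axis. A picture is of the moment at which its call begins: read the wrist's pose just before it. get_calibration takes no time and is no camera call; for the wrist camera it gives the pose at the moment of the call.
- hand_in(): hands the job in, once; it reports no verdict.
The state is a dict: "time_s": time; "q": joint angles; "dq": joint speeds; "joint_efforts": joint torques, N m; "eef_pos": TCP position; "eef_rot": TCP orientation; "wrist_force": force on the tool from outside, world axes, zero at the start; "torque": the same for the moment, N m; "opening": opening from 0.0 (shut) to 1.0 (fully open).
Only numpy, scipy, OpenCV 4.12 (cv2) and the standard library are available. Lean on these libraries where they do the work, as an engineer would, in place of code of your own. Each camera call takes 0.05 s, during which the arm holds its last target.

## Working session

There is one attempt and no reset: what is moved stays moved. The work goes in short steps, Python scripts to look and compute and a shell command to move; the robot and the scene stay as the last step left them, time stands still between calls to the robot, and variables do not carry over. Pictures are saved under pics/ and viewed, and the job is handed in when it is done.

```bash
ls; mkdir -p pics
python3 - <<'E'
from bench import *
import cv2, numpy as np
print(get_obs())
for n in ["scene","side","wrist"]:
    c=get_calibration(n); p,d=camera(n)
    np.savez(f"pics/{n}0.npz",p=p,d=d,T=c["world_from_camera"],k=[c["fx"],c["fy"],c["cx"],c["cy"]])
    cv2.imwrite(f"pics/{n}0.png",p[:,:,::-1]); print(n,c)
E
```

```text
pics
{'time_s': 0.0, 'q': array([-1.39130524e+00,  1.81539964e-01,  1.60799281e+00,  1.65736912e-05,
        1.35377794e+00, -2.06305080e-01]), 'dq': array([-0.00252489, -0.00058658, -0.00021742, -0.00025992,  0.0006399 ,
       -0.00090028]), 'joint_efforts': array([-1.48017993e-03, -4.44874191e+01, -3.51335120e+01, -5.83077217e-04,
        8.92473880e-03, -5.44016970e-06]), 'eef_pos': array([ 0.21629526, -0.5322135 ,  0.24439207]), 'eef_rot': array([-8.58843079e-04,  9.81452764e-01,  1.91702201e-01,  1.96068534e-05]), 'wrist_force': array([ 0.10814613, -0.34445531,  0.46138955]), 'torque': array([ 0.00439701, -0.00769715, -0.04154989]), 'opening': 1.0014907000477231}
scene {'fx': 425.7182958308492, 'fy': 425.7182958308492, 'cx': 317.37229423618703, 'cy': 205.9544575349745, 'world_from_camera': array([[ 0.33989061,  0.56491853, -0.75189189,  1.27345745],
       [ 0.94039282, -0.19424618,  0.27915905, -0.28997287],
       [ 0.01165   , -0.80195728, -0.59726778,  0.67902275],
       [ 0.        ,  0.        ,  0.        ,  1.        ]])}
side {'fx': 434.3918257782722, 'fy': 434.3918257782722, 'cx': 325.12959563459907, 'cy': 196.02630875934878, 'world_from_camera': array([[ 0.99883368, -0.01390066,  0.04623911,  0.56256988],
       [-0.04585874, -0.57278151,  0.81842429, -0.74768123],
       [ 0.01510827, -0.81959021, -0.57275093,  0.65473925],
       [ 0.        ,  0.        ,  0.        ,  1.        ]])}
wrist {'fx': 309.70691628693146, 'fy': 309.70691628693146, 'cx': 315.3718059258083, 'cy': 202.33923093314337, 'world_from_camera': array([[ 3.76847274e-01, -8.92477793e-01, -2.47930477e-01,
         2.78001160e-01],
       [-9.26275049e-01, -3.63332497e-01, -1.00020147e-01,
        -5.07175561e-01],
       [-8.15438965e-04,  2.67344135e-01, -9.63600772e-01,
         3.72188375e-01],
       [ 0.00000000e+00,  0.00000000e+00,  0.00000000e+00,
         1.00000000e+00]])}
```

View pics/scene0.png

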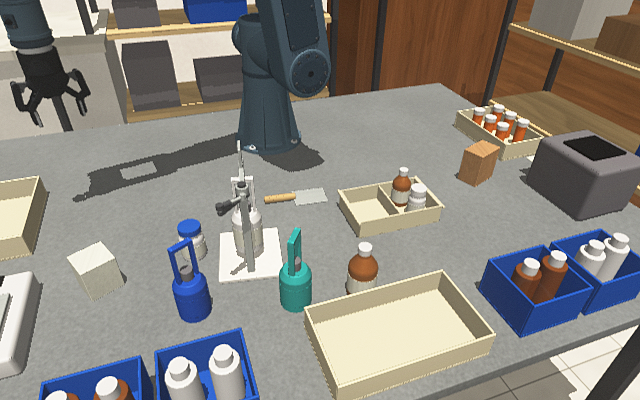

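View pics/side0.png

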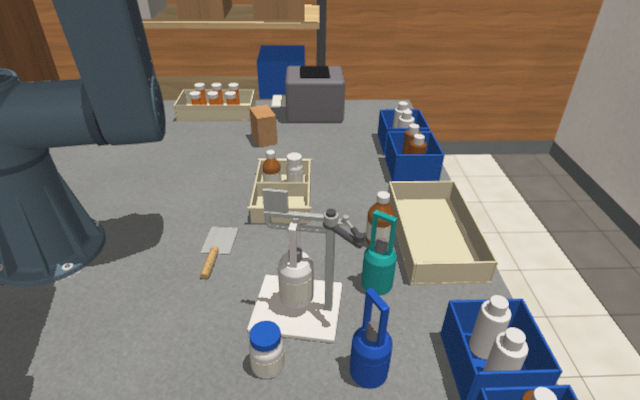

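View pics/wrist0.png

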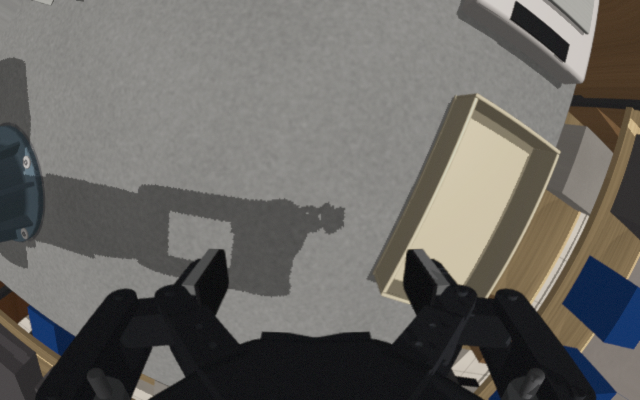

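The scene and side views show the stand: post at about (247,240) in scene and (330,270) in side, keeper tab at side (275,202), and tote at side (282,190). Next I'll take enlarged crops.

```bash
cat > h.py <<'E'
import numpy as np, cv2
def load(n): 
    z=np.load(f"pics/{n}.npz"); return z["p"],z["d"],z["T"],z["k"]
def pt(z,u,v,dep=None):
    p,d,T,k=z; 
    if dep is None: dep=d[v,u]
    c=np.array([(u-k[2])/k[0]*dep,(v-k[3])/k[1]*dep,dep,1]); return (T@c)[:3]
def cloud(z):
    p,d,T,k=z; v,u=np.mgrid[0:400,0:640]
    c=np.stack([(u-k[2])/k[0]*d,(v-k[3])/k[1]*d,d,np.ones_like(d)],-1)@T.T
    c=c[...,:3]; c[d==0]=np.nan; return c
def ray(z,u,v,h):
    p,d,T,k=z; r=T[:3,:3]@np.array([(u-k[2])/k[0],(v-k[3])/k[1],1]); o=T[:3,3]
    return o+r*(h-o[2])/r[2]
def proj(z,P):
    p,d,T,k=z; c=np.linalg.inv(T)@np.r_[P,1]; return k[0]*c[0]/c[2]+k[2],k[1]*c[1]/c[2]+k[3]
E
python3 - <<'E'
from h import *
for n,b in [("side0",(230,170,390,390)),("scene0",(170,130,330,310)),("side0",(235,140,325,230))]:
    p=load(n)[0]; x0,y0,x1,y1=b; s=min(800//(x1-x0),600//(y1-y0))
    cv2.imwrite(f"pics/c_{n}_{x0}_{y0}.png",cv2.resize(p[y0:y1,x0:x1,::-1],None,fx=s,fy=s,interpolation=cv2.INTER_CUBIC)); print(n,b,s)
E
```

```text
side0 (230, 170, 390, 390) 2
scene0 (170, 130, 330, 310) 3
side0 (235, 140, 325, 230) 6
```

Run:
```python
from h import *
p=load("side0")[0]
cv2.imwrite("pics/c1.png",cv2.resize(p[175:350,230:390,::-1],None,fx=3.4,fy=3.4,interpolation=cv2.INTER_CUBIC))
# base plate fit: near-white points z~0.012
for n in ["side0","scene0"]:
    z=load(n); c=cloud(z); p=z[0].astype(int)
    m=(abs(c[...,2]-0.012)<0.005)&(p.min(-1)>190)
    lab=cv2.connectedComponentsWithStats(m.astype(np.uint8))
    for i in range(1,lab[0]):
        if lab[2][i,4]>150:
            q=c[lab[1]==i]; r=cv2.minAreaRect((q[:,:2]*1000).astype(np.float32)); print(n,lab[2][i],r,q[:,2].mean())
```

```text
side0 [259 275  20  24 328] ((490.9498291015625, -136.21768188476562), (60.78701400756836, 35.244686126708984), 80.97650146484375) 0.009768657541357851
side0 [312 280  13  24 250] ((587.1372680664062, -152.99267578125), (60.76262283325195, 23.039640426635742), 84.59112548828125) 0.009570391584655495
side0 [ 248  282   94   58 1817] ((544.0540771484375, -186.39463806152344), (139.0394287109375, 158.4140167236328), 79.67803955078125) 0.009798280631302878
scene0 [ 219  227   64   55 1937] ((546.9376831054688, -183.7742919921875), (138.33096313476562, 161.7462158203125), 79.73353576660156) 0.011251378257886333
```

View pics/c_scene0_170_130.png

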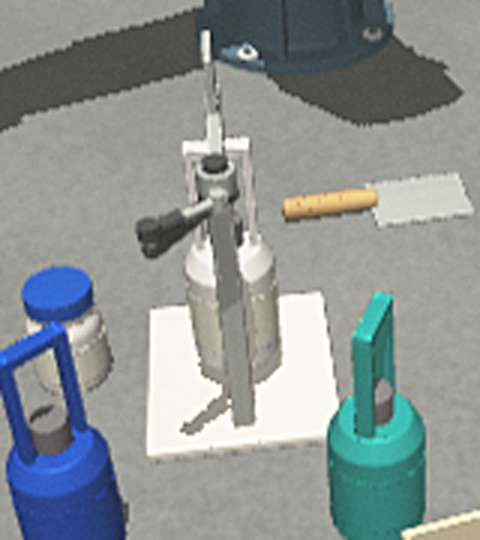

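View pics/c_side0_235_140.png

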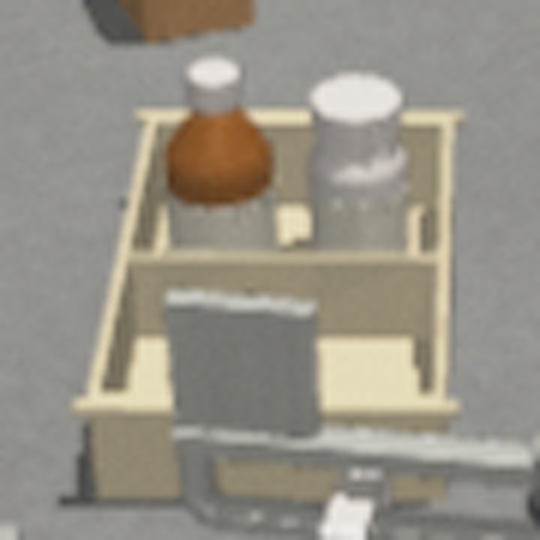

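View pics/c1.png

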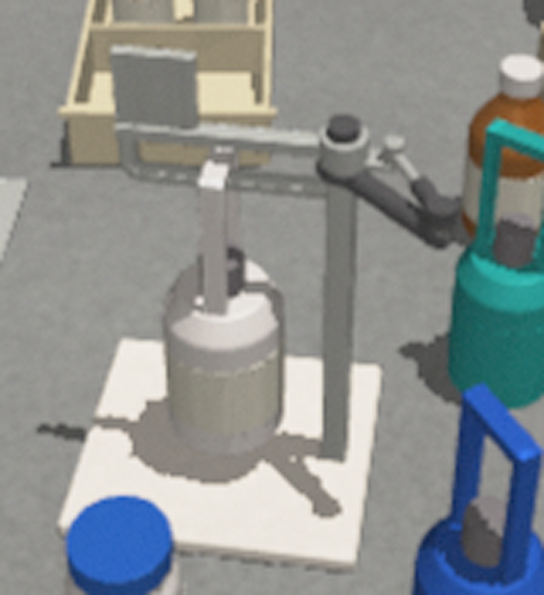

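Run:
```python
from h import *
s=load("side0"); c=load("scene0")
a=ray(s,262.8,189.5,.272); b=ray(s,287.7,191.0,.272); print("tab top",a,b,np.linalg.norm(a-b),np.degrees(np.arctan2(*(b-a)[1::-1])))
print("tab bl",ray(s,264.7,211.7,.230))
for z in (s,c):
    C=cloud(z)
    # tab points
    m=(C[...,2]>.238)&(C[...,2]<.275)&(C[...,0]>.40)&(C[...,0]<.62)&(C[...,1]>-.3)&(C[...,1]<-.05)
    q=C[m]; print(m.sum(),q.mean(0),q.min(0),q.max(0)); 
    r=cv2.minAreaRect((q[:,:2]*1000).astype(np.float32)); print(r)
    # loop top
    m=(C[...,2]>.205)&(C[...,2]<.222)&(z[0].min(-1)>200)&(C[...,0]>.40)&(C[...,0]<.62)&(C[...,1]>-.3)&(C[...,1]<-.05)
    q=C[m]; print("loop",m.sum(),q.mean(0),q.min(0),q.max(0))
# tote
for z,n in ((s,"s"),(c,"c")):
    C=cloud(z); p=z[0].astype(int)
    m=(C[...,2]>.044)&(C[...,2]<.056)&(p[...,0]>200)&(p[...,0]-p[...,2]>25)&(C[...,0]>.35)&(C[...,0]<.75)&(C[...,1]>-.1)&(C[...,1]<.3)
    q=C[m]; print(n,m.sum(),q.min(0),q.max(0)); print(cv2.minAreaRect((q[:,:2]*1000).astype(np.float32)))
```

```text
tab top [ 0.49666823 -0.18057803  0.272     ] [ 0.53567969 -0.18567389  0.272     ] 0.039342872720632215 -7.4420955712607855
tab bl [ 0.49706739 -0.18260134  0.23      ]
482 [ 0.51975579 -0.18290575  0.25486182] [ 0.49533092 -0.20249778  0.23800572] [ 0.6116426  -0.17559675  0.27174378]
((553.18408203125, -188.86724853515625), (13.202536582946777, 117.3561782836914), 81.9536361694336)
loop 43 [ 0.54161386 -0.19758627  0.21065853] [ 0.53596827 -0.20614219  0.20911587] [ 0.54724315 -0.18962716  0.21210512]
119 [ 0.54927367 -0.18383907  0.25439052] [ 0.49605345 -0.20152439  0.23810548] [ 0.61407095 -0.17147181  0.27269281]
((554.79052734375, -185.21026611328125), (14.70093059539795, 120.44928741455078), 80.09827423095703)
loop 65 [ 0.54702412 -0.1839742   0.21153282] [ 0.53601743 -0.20501793  0.20800338] [ 0.55602305 -0.16226159  0.21350353]
s 185 [0.42896023 0.07370133 0.04428133] [0.57499919 0.29953289 0.04977055]
((502.36676025390625, 186.81430053710938), (225.442626953125, 144.96205139160156), 89.51547241210938)
c 490 [0.42963379 0.07256037 0.04409762] [0.58420727 0.29971132 0.05283749]
((506.8630676269531, 187.59825134277344), (227.8386993408203, 149.02786254882812), 88.5645980834961)
```

```bash
python3 - <<'E'
import bench
print([n for n in dir(bench) if not n.startswith('__')])
for n in dir(bench):
    v=getattr(bench,n)
    if isinstance(v,(int,float,dict,str)) and not n.startswith('__'): print(n,v)
E
python3 -m jog '[[[0,0,0],[0,0,0.12],0],[[0,0,0],[0,0,0.24],0],[[0,0,0],[0,0,0.36],0],[[0,0,0],[0,0,0.48],0],[[0,0,0],[0,0,0.56],0],[[0,0,0],[0,0,0.56],0],[[0,0,0],[0,0,0.56],0],[[0,0,0],[0,0,0.56],0],[[0,0,0],[0,0,0.56],0],[[0,0,0],[0,0,0.56],0]]'
python3 - <<'E'
from bench import *
from h import *
o=get_obs();print(o)
c=get_calibration("wrist");p,d=camera("wrist");cv2.imwrite("pics/w1.png",p[:,:,::-1])
c=get_calibration("scene");p,d=camera("scene")
np.savez("pics/scene1.npz",p=p,d=d,T=c["world_from_camera"],k=[c["fx"],c["fy"],c["cx"],c["cy"]])
cv2.imwrite("pics/scene1c.png",cv2.resize(p[0:150,0:160,::-1],None,fx=4,fy=4))
C=cloud(load("scene1")); x,y,_=o["eef_pos"]
m=(abs(C[...,0]-x)<.05)&(abs(C[...,1]-y)<.05)&(C[...,2]>.05)
q=C[m];print(m.sum(), np.sort(q[:,2])[:10])
print(proj(load("scene1"),o["eef_pos"]))
E
```

```text
['MotionError', 'camera', 'get_calibration', 'get_obs', 'hand_in', 'tip_extent']
tip_extent 0.014
time_s: 0.98
eef_pos: [0.2163, -0.5323, 0.2446]
eef_rot: [-0.001, 0.996, -0.086, -0.0]
wrist_force: [-0.5, -0.1, -0.4]
opening: -0.001
{'time_s': 0.9833, 'q': array([-1.39130069e+00,  1.81415587e-01,  1.60778902e+00,  2.10280486e-05,
        1.35379813e+00,  3.52579251e-01]), 'dq': array([ 3.68627503e-04, -1.05772294e-03,  6.66961581e-05,  1.93978454e-03,
       -1.24562313e-03,  4.13676381e-03]), 'joint_efforts': array([ 3.60080667e-04, -4.44648707e+01, -3.51210058e+01, -1.85556592e-04,
        8.21358582e-03, -1.95857452e-02]), 'eef_pos': array([ 0.21631761, -0.5323149 ,  0.2445605 ]), 'eef_rot': array([-6.82935446e-04,  9.96257151e-01, -8.64360610e-02, -1.75457499e-04]), 'wrist_force': array([-0.50322072, -0.06147823, -0.408958  ]), 'torque': array([-0.02965784, -0.00727477,  0.02047273]), 'opening': -0.0009229794813989247}
4852 [0.23002683 0.23024478 0.23026242 0.23083411 0.23098989 0.23222614
 0.23256243 0.23344228 0.2336312  0.23383956]
(np.float64(61.83165438334527), np.float64(118.92744461233058))
```

```bash
python3 -m jog '[[[20,-20,-10],[0,0,0],0],[[43,-50,-10],[0,0,0],0],[[63,-80,-10],[0,0,0],0],[[84,-110,-10],[0,0,0],0],[[105,-140,-10],[0,0,0],0],[[126,-170,-10],[0,0,0],0],[[147,-200,-10],[0,0,0],0],[[168,-230,-10],[0,0,0],0],[[189,-260,-10],[0,0,0],0],[[207,-290,-10],[0,0,0],0],[[220,-315,-10],[0,0,0],0],[[230,-330,-10],[0,0,0],0],[[235,-339,-10],[0,0,0],0],[[235,-339,-10],[0,0,0],0],[[235,-339,-10],[0,0,0],0],[[235,-339,-10],[0,0,0],0]]'
cat >> h.py <<'E'
PIV=np.array([.605,-.1955,.226]); YAW=np.radians(-10)
def snap(n,tag):
    from bench import camera,get_calibration
    c=get_calibration(n);p,d=camera(n)
    np.savez(f"pics/{tag}.npz",p=p,d=d,T=c["world_from_camera"],k=[c["fx"],c["fy"],c["cx"],c["cy"]])
    return p,d
def crop(tag,x0,y0,x1,y1,s):
    p=np.load(f"pics/{tag}.npz")["p"]; cv2.imwrite(f"pics/{tag}_c.png",cv2.resize(p[y0:y1,x0:x1,::-1],None,fx=s,fy=s,interpolation=cv2.INTER_CUBIC))
def stand(P):
    d=np.asarray(P)-PIV; c,s=np.cos(YAW),np.sin(YAW)
    return np.round(1000*np.array([c*d[0]+s*d[1],-s*d[0]+c*d[1],d[2]]),1)
def state():
    from bench import get_obs
    o=get_obs(); w,x,y,z=o["eef_rot"]
    print("t",o["time_s"],"tcp",o["eef_pos"].round(4),"stand(rel pivot)",stand(o["eef_pos"]),"yaw",np.degrees(np.arctan2(2*(x*y+w*z),1-2*(y*y+z*z))).round(2),"F",o["wrist_force"].round(1),"op",round(o["opening"],3))
E
python3 - <<'E'
from h import *
state(); snap("side","side2"); crop("side2",220,120,420,270,4); snap("scene","scene2"); crop("scene2",170,70,330,190,5)
E
```

```text
time_s: 2.42
eef_pos: [0.5057, -0.24, 0.2548]
eef_rot: [-0.0, 0.996, -0.087, -0.0]
wrist_force: [0.1, -1.5, 0.8]
opening: -0.003
t 2.4167 tcp [ 0.5057 -0.24    0.2548] stand(rel pivot) [-90.1 -61.   28.8] yaw -9.99 F [ 0.1 -1.5  0.8] op -0.003
```

View pics/side2_c.png

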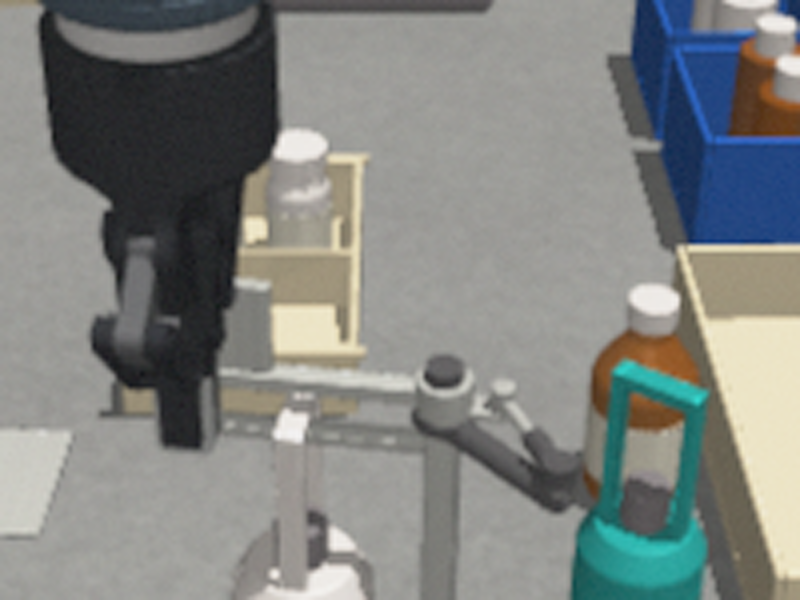

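View pics/scene2_c.png

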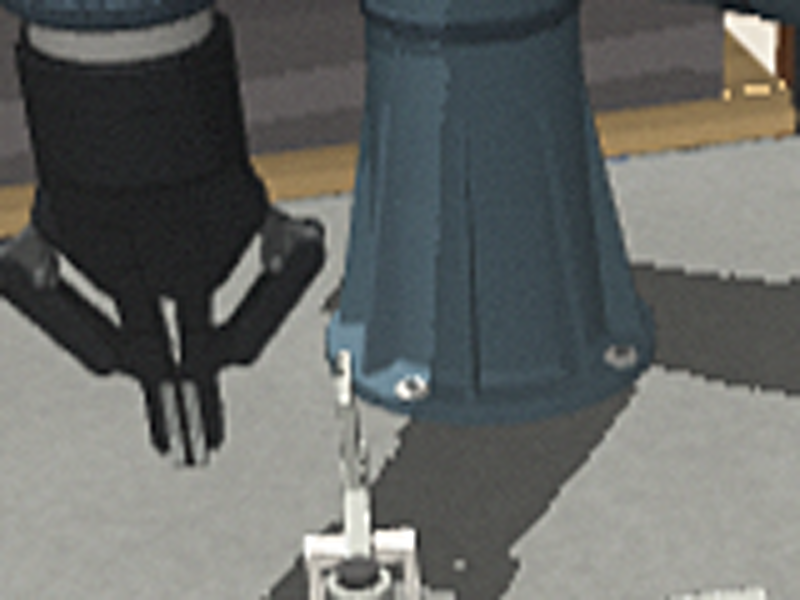

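```bash
python3 -m jog '[[[0,-10,3],[0,0,0],0],[[0,-20,3],[0,0,0],0],[[0,-30,3],[0,0,0],0],[[0,-38,3],[0,0,0],0],[[0,-43,3],[0,0,0],0],[[-1,-48,3],[0,0,0],0],[[-2,-54,3],[0,0,0],0],[[-3,-60,3],[0,0,0],0],[[-3,-66,3],[0,0,0],0],[[-3,-72,3],[0,0,0],0],[[-3,-78,3],[0,0,0],0]]'
python3 - <<'E'
from h import *
state(); snap("side","side3"); crop("side3",220,120,420,270,4)
E
```

```text
time_s: 3.43
eef_pos: [0.5165, -0.1635, 0.2525]
eef_rot: [0.001, 0.996, -0.088, 0.0]
wrist_force: [0.3, -5.5, -0.2]
opening: -0.002
t 3.4333 tcp [ 0.5165 -0.1635  0.2525] stand(rel pivot) [-92.7  16.1  26.5] yaw -10.08 F [ 0.3 -5.5 -0.2] op -0.002
```

View pics/side3_c.png

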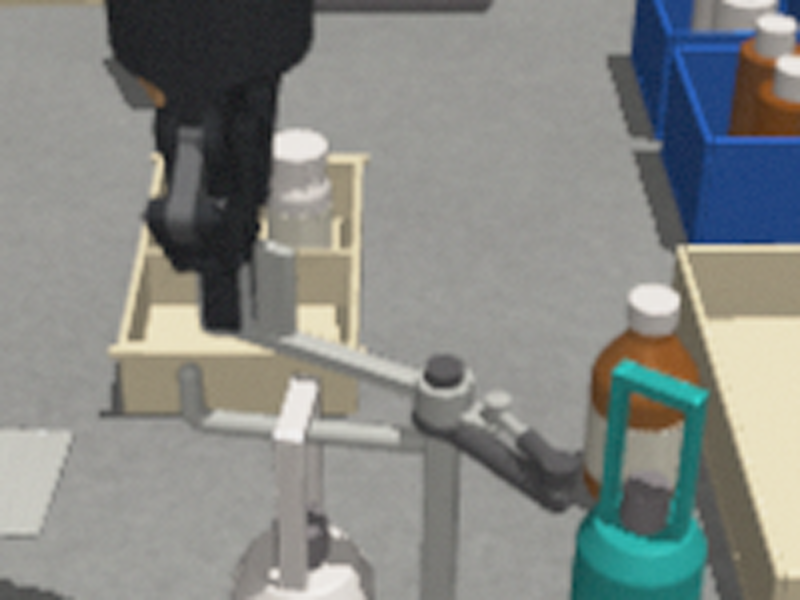

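```bash
python3 -m jog '[[[2,-6,0],[0,0,0],0],[[5,-12,0],[0,0,0],0],[[8,-18,0],[0,0,0],0],[[11,-24,0],[0,0,0],0],[[14,-29,0],[0,0,0],0],[[17,-33,0],[0,0,0],0],[[21,-37,0],[0,0,0],0],[[25,-41,0],[0,0,0],0],[[28,-44,0],[0,0,0],0],[[28,-44,0],[0,0,0],0],[[28,-44,0],[0,0,0],0],[[28,-44,0],[0,0,0],0]]'
python3 - <<'E'
from h import *
state(); snap("side","side4"); crop("side4",220,120,420,270,4)
E
```

```text
time_s: 4.48
eef_pos: [0.5517, -0.1241, 0.2523]
eef_rot: [0.0, 0.996, -0.088, 0.0]
wrist_force: [0.6, -0.6, -0.6]
opening: -0.005
t 4.4833 tcp [ 0.5517 -0.1241  0.2523] stand(rel pivot) [-64.9  61.1  26.3] yaw -10.04 F [ 0.6 -0.6 -0.6] op -0.005
```

View pics/side4_c.png

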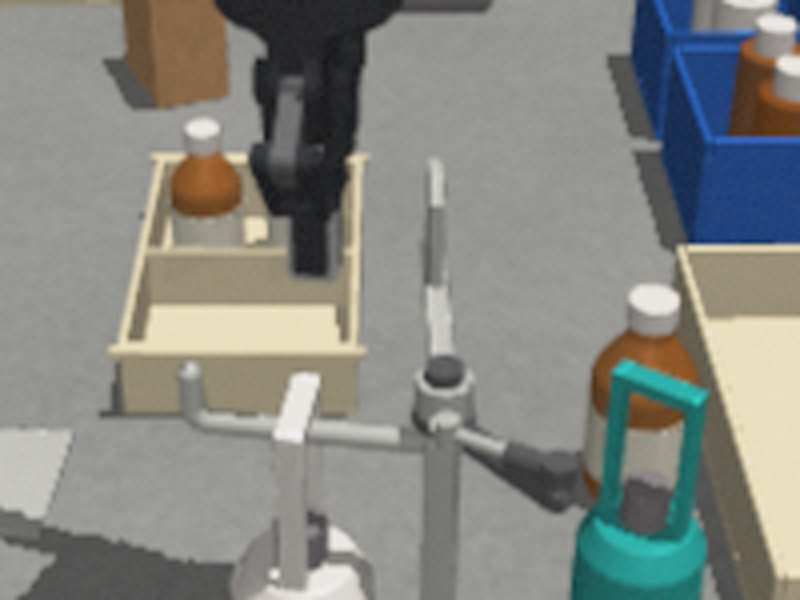

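The keeper has snapped fully open: its tab is seen edge-on at crop (435,220), and the hook tip is clear at (190,370). I'll check the loop's position next.

Run:
```python
from h import *
s=load("side4"); print("tip",stand(ray(s,267.5,211.5,.229)))
# loop top bar corners z .213 ; crop coords/4+(220,120)
for u,v in [(275,432),(303,440),(292,376),(319,380)]:
    print(stand(ray(s,220+u/4,120+v/4,.213)))
p,d=snap("scene","scene4"); crop("scene4",200,140,300,240,6)
```

```text
tip [-104.6   -3.6    3. ]
[-66.6 -20.8 -13. ]
[-54.6 -24.1 -13. ]
[-66.8  16.5 -13. ]
[-55.2  15.5 -13. ]
```

View pics/scene4_c.png

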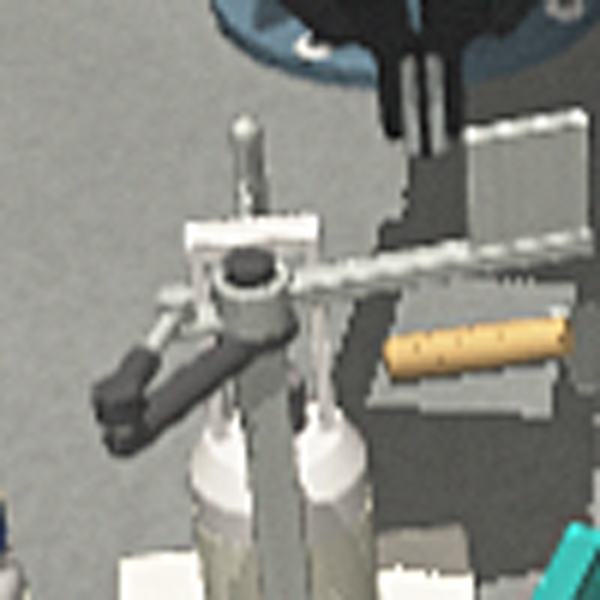

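```bash
python3 -m jog '[[[0,0,-30],[0,0,0],0],[[0,0,-58],[0,0,0],0.3],[[2,25,-58],[0,0,0],1],[[5,50,-58],[0,0,0],1],[[5,62,-58],[0,0,0],1],[[5,62,-58],[0,0,0],1],[[5,62,-58],[0,0,0],1],[[5,62,-30],[0,0,0],1],[[5,62,0],[0,0,0],1],[[5,62,30],[0,0,0],1],[[5,62,55],[0,0,0],1],[[5,62,67],[0,0,0],1],[[5,62,67],[0,0,0],1],[[5,62,67],[0,0,0],1]]'
python3 - <<'E'
from h import *
state(); snap("side","side5"); crop("side5",220,120,420,270,4); snap("scene","scene5"); crop("scene5",180,90,300,240,4)
E
```

```text
time_s: 5.75
eef_pos: [0.5459, -0.1855, 0.1856]
eef_rot: [-0.0, 0.996, -0.087, -0.0]
wrist_force: [0.1, -0.7, -0.0]
opening: 1.002
t 5.75 tcp [ 0.5459 -0.1855  0.1856] stand(rel pivot) [-59.9  -0.4 -40.4] yaw -10.03 F [ 0.1 -0.7 -0. ] op 1.002
```

View pics/side5_c.png

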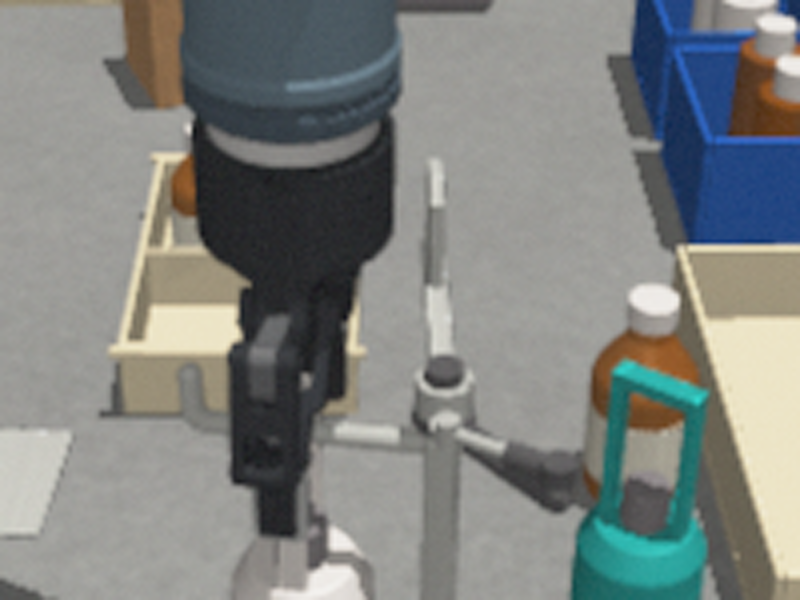

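View pics/scene5_c.png

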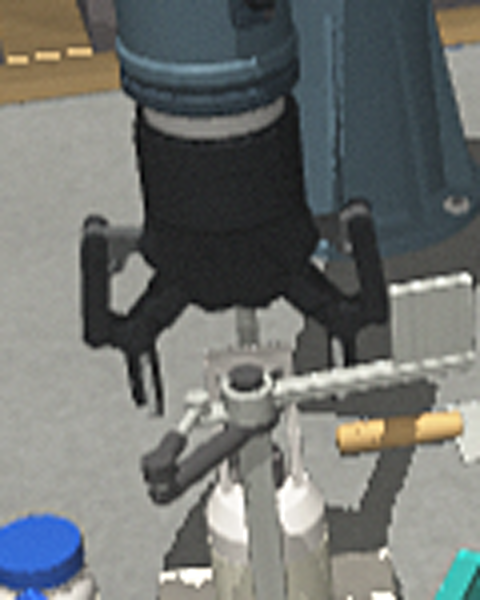

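Fingers straddle the loop (scene crop (150,390) and (345,340)), clear of the keeper. Closing.

```bash
python3 -m jog '[[[0,0,0],[0,0,0],0.6],[[0,0,0],[0,0,0],0.4],[[0,0,0],[0,0,0],0.2],[[0,0,0],[0,0,0],0.2],[[0,0,0],[0,0,0],0.2],[[0,0,0],[0,0,0],0.2],[[0,0,0],[0,0,0],0.2],[[0,0,0],[0,0,0],0.2]]'
python3 - <<'E'
from h import *
state()
E
```

```text
time_s: 6.52
eef_pos: [0.5478, -0.1866, 0.189]
eef_rot: [0.001, 0.996, -0.087, 0.003]
wrist_force: [1.2, 1.8, 6.7]
opening: 0.504
t 6.5167 tcp [ 0.5478 -0.1866  0.189 ] stand(rel pivot) [-57.8  -1.1 -37. ] yaw -10.04 F [1.2 1.8 6.7] op 0.504
```

```bash
python3 -m jog '[[[0,0,-6],[0,0,0],0.2],[[0,0,-12],[0,0,0],0.2],[[0,0,-18],[0,0,0],0.2],[[0,0,-24],[0,0,0],0.2],[[0,0,-30],[0,0,0],0.2],[[0,0,-37],[0,0,0],0.2],[[0,0,-37],[0,0,0],0.2],[[0,0,-37],[0,0,0],0.2]]'
python3 - <<'E'
from h import *
state(); snap("side","side6"); crop("side6",220,150,380,300,4)
E
```

```text
time_s: 7.18
eef_pos: [0.5479, -0.1866, 0.2266]
eef_rot: [0.001, 0.996, -0.087, 0.003]
wrist_force: [-0.8, -0.5, -3.0]
opening: 0.51
t 7.1833 tcp [ 0.5479 -0.1866  0.2266] stand(rel pivot) [-57.7  -1.2   0.6] yaw -10.04 F [-0.8 -0.5 -3. ] op 0.51
```

View pics/side6_c.png

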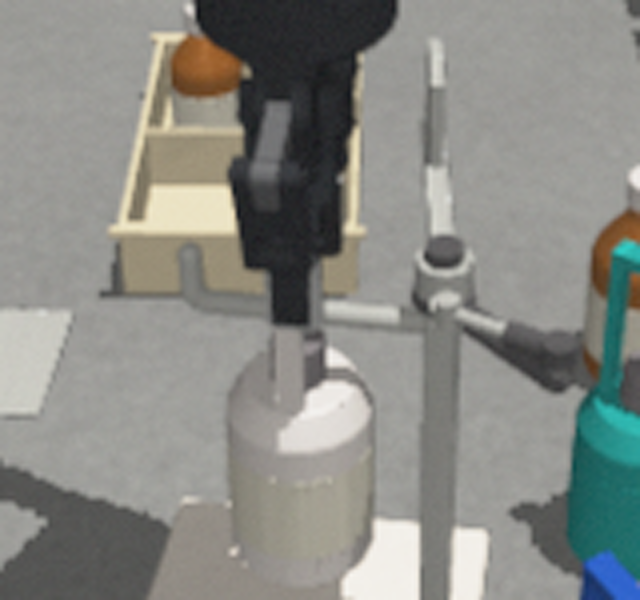

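The bottle hangs from the gripper, lifted about 37.6 mm (−3 N). Carrying it level in −x.

```bash
python3 -m jog '[[[-6,0,0],[0,0,0],0.2],[[-14,0,0],[0,0,0],0.2],[[-23,0,0],[0,0,0],0.2],[[-32,0,0],[0,0,0],0.2],[[-41,0,0],[0,0,0],0.2],[[-50,0,0],[0,0,0],0.2],[[-59,0,0],[0,0,0],0.2],[[-68,0,0],[0,0,0],0.2],[[-77,0,0],[0,0,0],0.2],[[-86,0,0],[0,0,0],0.2],[[-94,0,0],[0,0,0],0.2],[[-100,0,0],[0,0,0],0.2],[[-100,0,0],[0,0,0],0.2],[[-100,0,0],[0,0,0],0.2]]'
python3 - <<'E'
from h import *
state(); snap("side","side7"); crop("side7",160,120,380,300,3.5)
# tote bay
s=load("side4"); C=cloud(s); c=load("scene4")
p,d=snap("scene","scene7")
crop("scene7",320,150,460,250,5.5)
E
```

```text
time_s: 8.4
eef_pos: [0.4491, -0.1691, 0.2256]
eef_rot: [0.001, 0.996, -0.088, 0.003]
wrist_force: [0.8, -0.9, -2.9]
opening: 0.505
t 8.4 tcp [ 0.4491 -0.1691  0.2256] stand(rel pivot) [-158.1   -1.1   -0.4] yaw -10.06 F [ 0.8 -0.9 -2.9] op 0.505
```

View pics/side7_c.png

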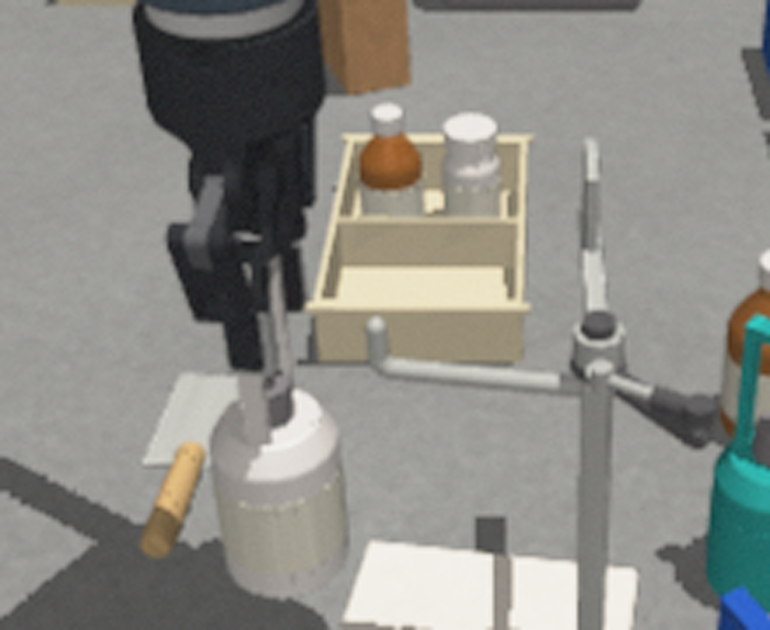

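View pics/scene7_c.png

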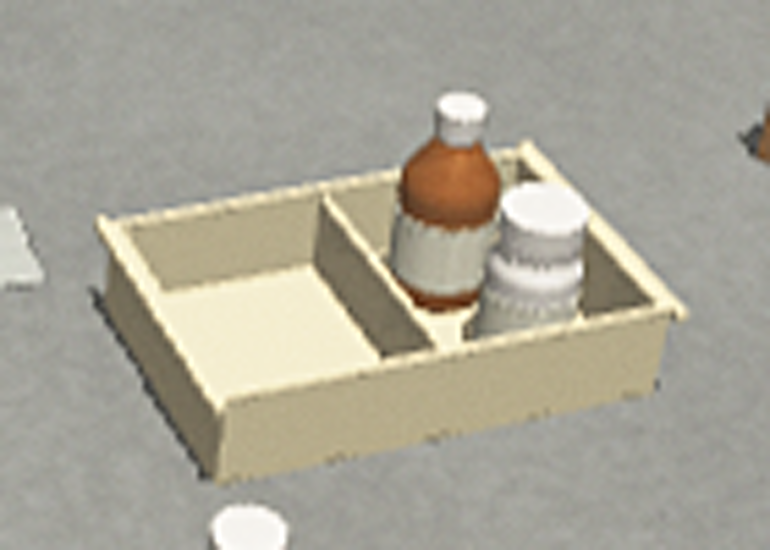

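The bottle is clear of the hook (stand x −158 from the pivot). The bay's rim corners are at scene crop (100,222), (225,405), (327,195) and (432,345).

Run:
```python
from h import *
c=load("scene7"); s=load("side7")
for u,v in [(100,220),(222,403),(327,194),(434,346),(530,142),(685,315)]: print("scene",ray(c,320+u/5.5,150+v/5.5,.05).round(4))
for u,v in [(310,305),(526,306),(340,220),(522,220),(345,135),(531,135)]: print("side",ray(s,160+u/3.5,120+v/3.5,.05).round(4))
```

```text
scene [0.4337 0.079  0.05  ]
scene [0.5785 0.0764 0.05  ]
scene [0.4487 0.1911 0.05  ]
scene [0.5726 0.1818 0.05  ]
scene [0.4397 0.3084 0.05  ]
scene [0.5892 0.3002 0.05  ]
side [0.4306 0.0755 0.05  ]
side [0.5745 0.0708 0.05  ]
side [0.442  0.1787 0.05  ]
side [0.5735 0.1757 0.05  ]
side [0.436  0.3012 0.05  ]
side [0.5825 0.2983 0.05  ]
```

```bash
python3 -m jog '[[[0,0,-15],[0,0,0],0.2],[[0,0,-35],[0,0,0],0.2],[[0,0,-55],[0,0,0],0.2],[[0,-8,-70],[0,0,0],0.2],[[0,-24,-75],[0,0,0],0.2],[[1,-46,-75],[0,0,0],0.2],[[1,-70,-75],[0,0,0],0.2],[[2,-95,-75],[0,0,0],0.2],[[2,-120,-75],[0,0,0],0.2],[[3,-145,-75],[0,0,0],0.2],[[3,-170,-75],[0,0,0],0.2],[[4,-195,-75],[0,0,0],0.2],[[4,-220,-75],[0,0,0],0.2],[[5,-245,-75],[0,0,0],0.2],[[5,-268,-75],[0,0,0],0.2],[[5,-286,-75],[0,0,0],0.2],[[5,-298,-75],[0,0,0],0.2],[[5,-305,-75],[0,0,0],0.2],[[5,-305,-75],[0,0,0],0.2],[[5,-305,-75],[0,0,0],0.2]]'
python3 -m jog '[[[0,0,15],[0,0,0],0.2],[[0,0,35],[0,0,0],0.2],[[0,0,55],[0,0,0],0.2],[[0,0,75],[0,0,0],0.2],[[0,0,80],[0,0,0],0.2],[[0,0,80],[0,0,0],0.2],[[0,0,80],[0,0,0],0.2]]'
python3 - <<'E'
from h import *
state(); snap("side","side8"); crop("side8",200,60,380,230,3.5)
snap("scene","scene8"); crop("scene8",310,100,470,250,4)
E
```

```text
time_s: 10.17
eef_pos: [0.5072, 0.1301, 0.2999]
eef_rot: [0.002, 0.996, -0.087, 0.003]
wrist_force: [-1.2, -0.5, -2.4]
opening: 0.504
time_s: 10.75
eef_pos: [0.5081, 0.1291, 0.2207]
eef_rot: [0.002, 0.996, -0.088, 0.003]
wrist_force: [1.1, -0.2, -2.6]
opening: 0.504
t 10.75 tcp [0.5081 0.1291 0.2207] stand(rel pivot) [-151.8  302.9   -5.3] yaw -10.07 F [ 1.1 -0.2 -2.6] op 0.504
```

View pics/side8_c.png

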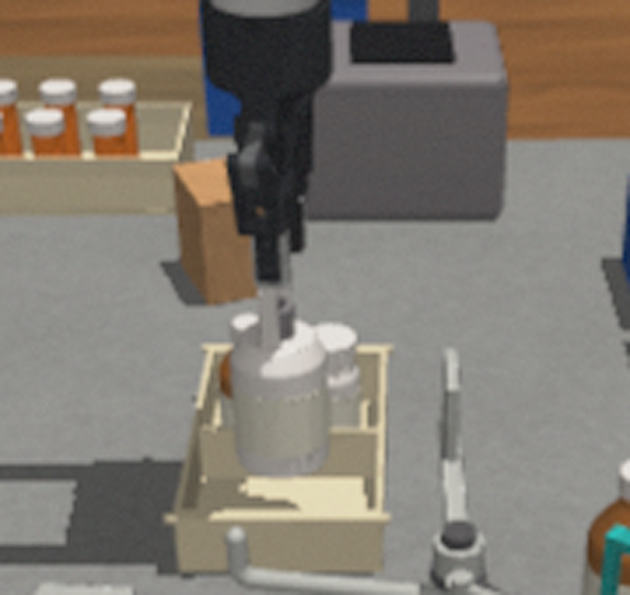

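View pics/scene8_c.png

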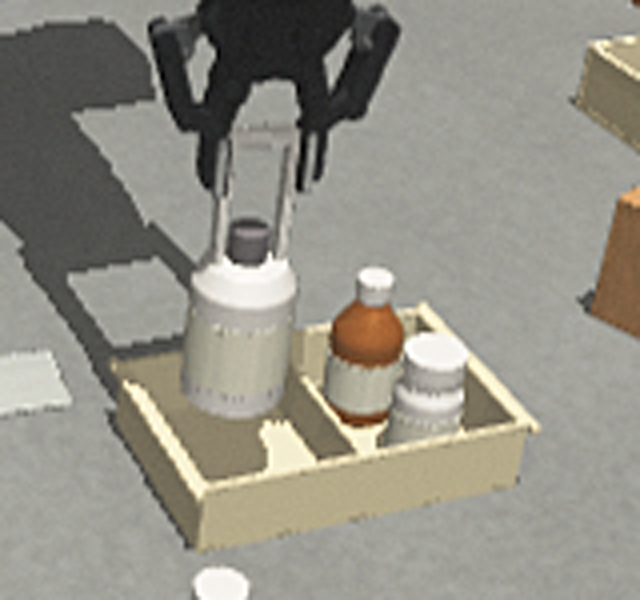

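The bottle is centred over the bay. Lowering to just above the floor, then feeling for contact.

```bash
python3 -m jog '[[[-1,0,10],[0,0,0],0.2],[[-2,-1,25],[0,0,0],0.2],[[-2,-1,40],[0,0,0],0.2],[[-2,-1,50],[0,0,0],0.2],[[-2,-1,56],[0,0,0],0.2],[[-2,-1,59],[0,0,0],0.2],[[-2,-1,59],[0,0,0],0.2],[[-2,-1,59],[0,0,0],0.2]]'
python3 -m jog '[[[0,0,1],[0,0,0],0.2],[[0,0,2],[0,0,0],0.2],[[0,0,2],[0,0,0],0.2]]'
```

```text
time_s: 11.52
eef_pos: [0.5079, 0.1306, 0.1631]
eef_rot: [0.001, 0.996, -0.088, 0.005]
wrist_force: [0.4, 0.1, -2.6]
opening: 0.506
time_s: 11.77
eef_pos: [0.5082, 0.1306, 0.1615]
eef_rot: [0.001, 0.996, -0.088, 0.005]
wrist_force: [-0.2, -1.2, -3.5]
opening: 0.503
```

```bash
python3 -m jog '[[[0,0,1],[0,0,0],0.2],[[0,0,2],[0,0,0],0.2],[[0,0,2],[0,0,0],0.2]]'
python3 -m jog '[[[0,0,1],[0,0,0],0.2],[[0,0,2],[0,0,0],0.2],[[0,0,2],[0,0,0],0.2]]'
```

```text
time_s: 12.02
eef_pos: [0.5081, 0.1306, 0.1594]
eef_rot: [0.001, 0.996, -0.088, 0.005]
wrist_force: [0.4, 0.8, -3.3]
opening: 0.5
time_s: 12.27
eef_pos: [0.5088, 0.1305, 0.1585]
eef_rot: [0.001, 0.996, -0.088, 0.006]
wrist_force: [-1.6, -1.2, 4.0]
opening: 0.508
```

```bash
python3 -m jog '[[[0,0,0],[0,0,0],0.55],[[0,0,0],[0,0,0],0.62],[[0,0,0],[0,0,0],0.75],[[0,0,0],[0,0,0],0.9],[[0,0,0],[0,0,0],1],[[0,0,0],[0,0,0],1],[[0,0,0],[0,0,0],1]]'
python3 - <<'E'
from h import *
state(); snap("side","side9"); crop("side9",200,60,380,230,3.5)
snap("scene","scene9"); crop("scene9",310,100,470,250,4)
E
```

```text
time_s: 12.85
eef_pos: [0.5088, 0.1305, 0.1584]
eef_rot: [0.001, 0.996, -0.088, 0.006]
wrist_force: [-1.0, -0.1, -0.1]
opening: 0.996
t 12.85 tcp [0.5088 0.1305 0.1584] stand(rel pivot) [-151.4  304.3  -67.6] yaw -10.04 F [-1.  -0.1 -0.1] op 0.996
```

View pics/side9_c.png

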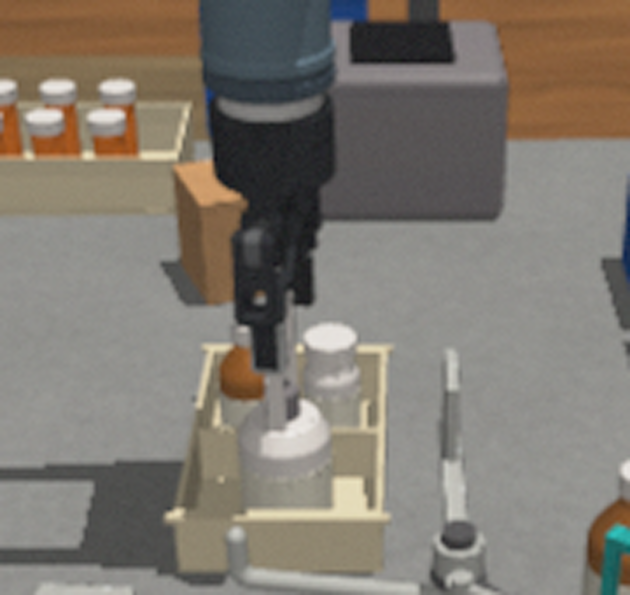

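View pics/scene9_c.png

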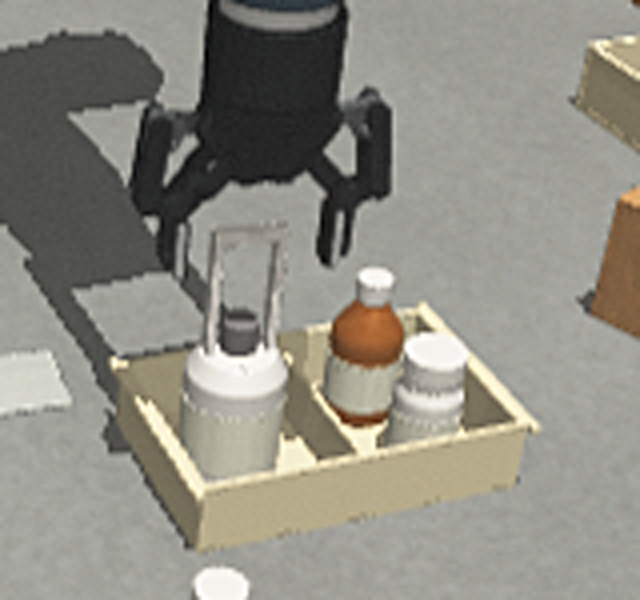

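The bottle stands upright on the bay floor and is released. I'll back off upward, then check the clearance behind the open keeper.

```bash
python3 -m jog '[[[0,0,-20],[0,0,0],1],[[0,0,-50],[0,0,0],1],[[0,0,-85],[0,0,0],1],[[0,0,-120],[0,0,0],1],[[0,0,-150],[0,0,0],0.5],[[0,0,-155],[0,0,0],0],[[0,0,-155],[0,0,0],0],[[0,0,-155],[0,0,0],0]]'
python3 - <<'E'
from h import *
state()
for n in ["side0","scene0"]:
    z=load(n);C=cloud(z);p=z[0].astype(int)
    m=(p[...,1]-p[...,0]>50)&(C[...,2]>.02)&(p[...,2]-p[...,0]>40)&(p[...,1]>p[...,2]*.85)
    q=C[m]; print(n,q.shape,np.median(q,0),np.percentile(q,[2,98],axis=0).round(3).tolist())
    m=(C[...,0]>.60)&(C[...,0]<.75)&(C[...,1]>-.18)&(C[...,1]<.1)&(C[...,2]>.10); q=C[m]; 
    print(q.shape, [stand(x).tolist() for x in q[::max(1,len(q)//25)]])
E
```

```text
time_s: 13.62
eef_pos: [0.5068, 0.1311, 0.3128]
eef_rot: [0.001, 0.996, -0.087, 0.006]
wrist_force: [-0.5, 0.5, -1.5]
opening: 0.455
t 13.6167 tcp [0.5068 0.1311 0.3128] stand(rel pivot) [-153.4  304.5   86.8] yaw -10.04 F [-0.5  0.5 -1.5] op 0.455
side0 (1499, 3) [ 0.70156695 -0.14595493  0.08127595] [[0.676, -0.159, 0.022], [0.731, -0.117, 0.176]]
(805, 3) [[78.1, 231.3, -99.0], [74.2, 221.5, -100.5], [86.9, 211.6, -97.6], [100.3, 217.5, -105.5], [86.0, 210.6, -110.0], [99.6, 219.6, -120.2], [80.8, 210.8, -123.9], [79.6, 96.4, -52.1], [74.3, 84.4, -50.6], [67.6, 91.4, -61.2], [85.4, 79.0, -52.0], [103.3, 77.4, -51.0], [98.1, 73.0, -52.7], [109.7, 79.2, -60.9], [67.6, 89.8, -83.7], [71.8, 88.4, -89.3], [72.3, 87.9, -96.1], [73.1, 93.1, -107.8], [109.9, 80.5, -97.5], [92.7, 91.7, -114.1], [68.5, 89.6, -120.5], [85.3, 80.8, -113.3], [109.4, 78.2, -110.4], [104.0, 73.0, -111.6], [100.8, 73.0, -117.0], [105.0, 70.2, -121.4]]
scene0 (1467, 3) [ 0.72756626 -0.13312875  0.08451802] [[0.693, -0.156, 0.023], [0.74, -0.102, 0.178]]
(808, 3) [[70.5, 92.2, -48.0], [74.3, 100.9, -55.6], [92.6, 87.5, -48.1], [101.2, 82.8, -47.2], [76.6, 96.5, -75.1], [77.4, 219.6, -96.7], [82.7, 234.2, -96.7], [108.3, 78.1, -57.0], [73.2, 90.9, -92.5], [77.9, 99.9, -92.1], [92.2, 215.9, -98.6], [99.0, 223.8, -96.2], [107.7, 75.9, -71.7], [108.9, 84.8, -74.3], [76.6, 97.9, -108.5], [87.4, 212.6, -118.2], [99.7, 216.8, -110.0], [103.0, 223.9, -110.7], [98.8, 231.7, -118.4], [105.7, 73.7, -93.1], [106.4, 77.3, -95.6], [94.4, 89.7, -111.4], [107.9, 75.1, -101.3], [111.2, 82.0, -104.3], [98.5, 94.7, -124.1], [107.5, 74.4, -125.1]]
```

```bash
python3 -m jog '[[[12,13,0],[0,0,0],0],[[30,34,0],[0,0,0],0],[[52,58,0],[0,0,0],0],[[74,83,0],[0,0,0],0],[[96,108,0],[0,0,0],0],[[118,133,0],[0,0,0],0],[[140,158,0],[0,0,0],0],[[160,181,0],[0,0,0],0],[[176,200,0],[0,0,0],0],[[186,211,0],[0,0,0],0],[[188,213,0],[0,0,0],0],[[188,213,0],[0,0,0],0],[[188,213,0],[0,0,0],0]]'
python3 - <<'E'
from h import *
state(); snap("side","side10"); crop("side10",220,70,420,270,3)
snap("scene","scene10"); crop("scene10",180,60,340,210,4)
# open tab location
z=load("side10");C=cloud(z);S=np.array([[0,0,0]])
z=load("scene4");C=cloud(z)
m=(C[...,2]>.238)&(C[...,2]<.275)&(C[...,0]>.57)&(C[...,0]<.65)&(C[...,1]>-.15)&(C[...,1]<-.05)
q=C[m];print(len(q),stand(q.mean(0)),stand(q.min(0)),stand(q.max(0)))
E
```

```text
time_s: 14.7
eef_pos: [0.6539, -0.1105, 0.3135]
eef_rot: [0.001, 0.996, -0.087, 0.004]
wrist_force: [0.3, 0.9, 1.0]
opening: 0.001
t 14.7 tcp [ 0.6539 -0.1105  0.3135] stand(rel pivot) [33.4 92.2 87.5] yaw -10.03 F [0.3 0.9 1. ] op 0.001
345 [-13.1  89.8  30.2] [-16.3  69.5  12.2] [-13.1 111.4  47.1]
```

View pics/side10_c.png

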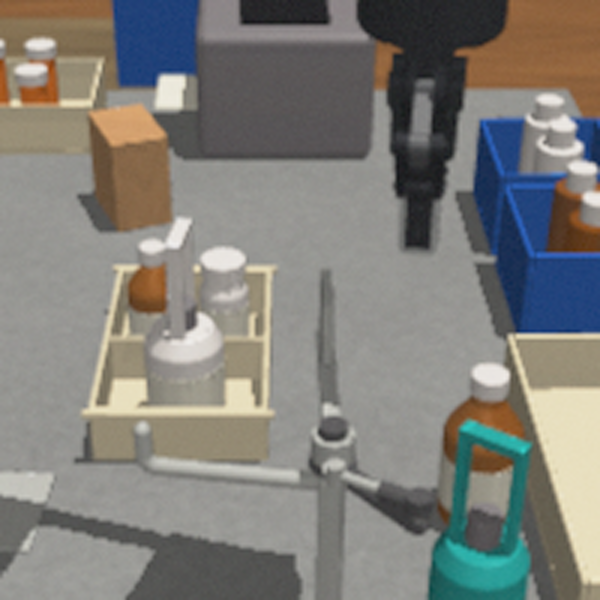

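View pics/scene10_c.png

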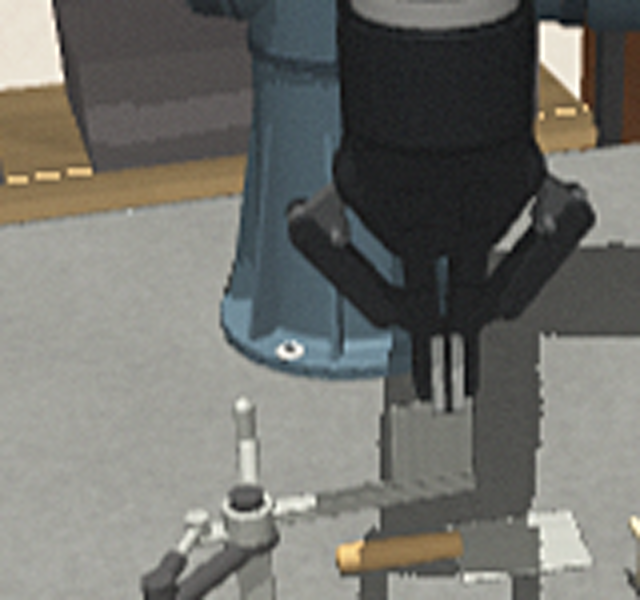

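```bash
python3 -m jog '[[[0,0,25],[0,0,0],0],[[0,0,50],[0,0,0],0],[[0,0,60],[0,0,0],0],[[0,0,60],[0,0,0],0],[[-10,0,60],[0,0,0],0],[[-20,0,60],[0,0,0],0],[[-28,0,60],[0,0,0],0],[[-34,0,60],[0,0,0],0],[[-40,0,60],[0,0,0],0],[[-47,0,60],[0,0,0],0],[[-54,0,60],[0,0,0],0],[[-61,0,60],[0,0,0],0],[[-68,1,60],[0,0,0],0],[[-73,4,60],[0,0,0],0],[[-78,7,60],[0,0,0],0],[[-83,11,60],[0,0,0],0]]'
python3 - <<'E'
from h import *
state(); snap("side","side11"); crop("side11",220,70,420,270,3)
E
```

```text
time_s: 16.13
eef_pos: [0.5711, -0.1067, 0.2547]
eef_rot: [0.001, 0.996, -0.087, 0.006]
wrist_force: [3.8, 1.9, 2.6]
opening: -0.004
t 16.1333 tcp [ 0.5711 -0.1067  0.2547] stand(rel pivot) [-48.8  81.6  28.7] yaw -9.95 F [3.8 1.9 2.6] op -0.004
```

View pics/side11_c.png

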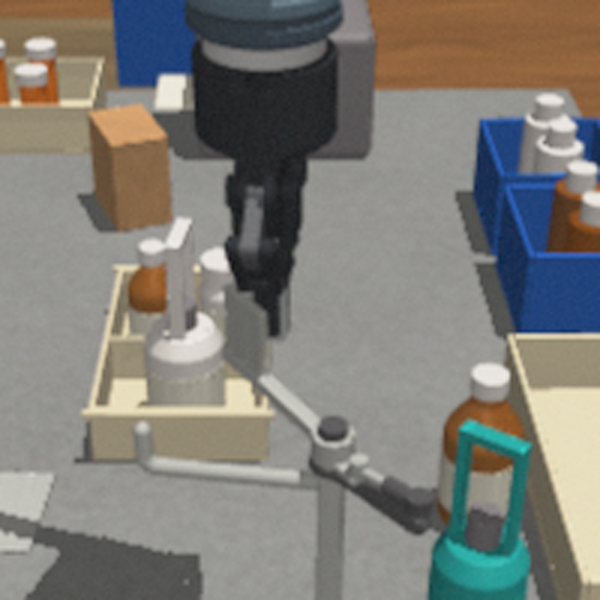

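Keeper is about half-way; continuing past centre.

```bash
python3 -m jog '[[[-4,4,0],[0,0,0],0],[[-8,8,0],[0,0,0],0],[[-12,12,0],[0,0,0],0],[[-16,17,0],[0,0,0],0],[[-20,22,0],[0,0,0],0],[[-24,27,0],[0,0,0],0],[[-27,31,0],[0,0,0],0],[[-27,31,0],[0,0,0],0],[[-27,31,0],[0,0,0],0],[[-27,20,-20],[0,0,0],0],[[-27,0,-50],[0,0,0],0],[[-27,-20,-90],[0,0,0],0],[[-27,-40,-120],[0,0,0],0],[[-27,-40,-120],[0,0,0],0]]'
python3 - <<'E'
from h import *
state(); snap("side","side12"); crop("side12",220,120,420,310,3)
snap("scene","scene12"); crop("scene12",170,130,330,310,3)
E
```

```text
time_s: 17.35
eef_pos: [0.5521, -0.0602, 0.3825]
eef_rot: [0.002, 0.996, -0.085, 0.011]
wrist_force: [0.6, -0.7, 1.7]
opening: -0.0
t 17.35 tcp [ 0.5521 -0.0602  0.3825] stand(rel pivot) [-75.6 124.1 156.5] yaw -9.78 F [ 0.6 -0.7  1.7] op -0.0
```

View pics/side12_c.png

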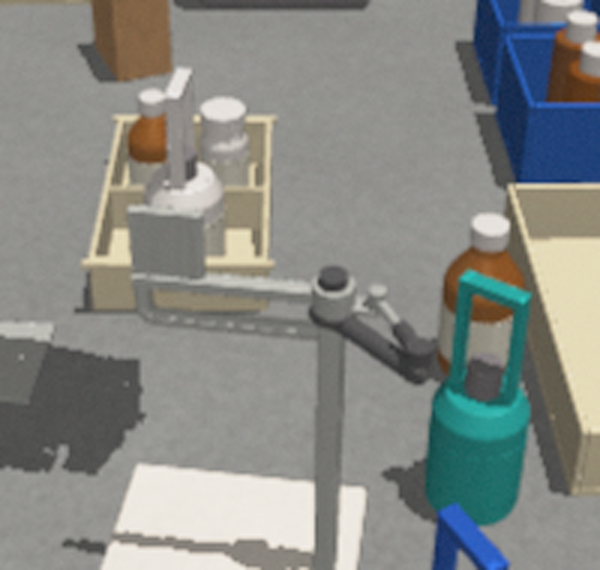

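View pics/scene12_c.png

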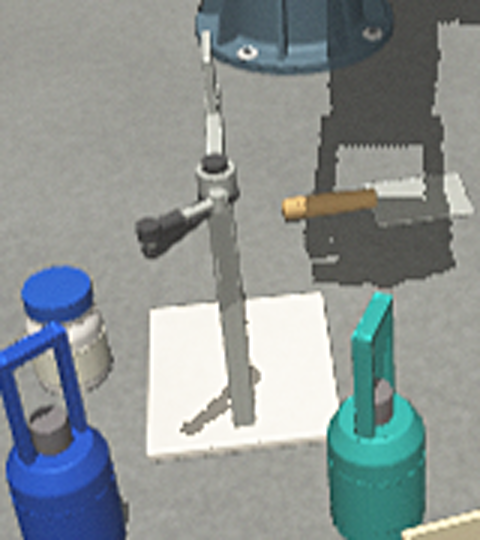

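The keeper is shut, with its tab at scene crop (206,35), the same pixel as at the start. One last numeric check of the keeper, bystanders and bottle.

Run:
```python
from h import *
for n in ["side0","side12"]:
    C=cloud(load(n)); m=(C[...,2]>.238)&(C[...,2]<.275)&(C[...,0]>.48)&(C[...,0]<.56)&(C[...,1]>-.2)&(C[...,1]<-.16)
    q=C[m]; print(n,len(q),q.mean(0).round(4))
for a,b in [("side0","side12"),("scene0","scene12")]:
    d=cv2.absdiff(load(a)[0],load(b)[0]).max(-1)
    cv2.imwrite(f"pics/diff_{b}.png",d)
C=cloud(load("scene12")); p=load("scene12")[0]
m=(C[...,0]>.43)&(C[...,0]<.58)&(C[...,1]>.07)&(C[...,1]<.185)
for lo,hi in [(.06,.09),(.13,.165),(.17,.19)]:
    q=C[m&(C[...,2]>lo)&(C[...,2]<hi)]; print(lo,len(q),q.mean(0).round(4),q[:,2].max().round(4))
```

```text
side0 458 [ 0.5154 -0.1822  0.2557]
side12 460 [ 0.5155 -0.1822  0.2556]
0.06 293 [0.5271 0.1178 0.0764] 0.09
0.13 92 [0.5099 0.1271 0.148 ] 0.1649
0.17 108 [0.5093 0.1276 0.1788] 0.1834
```

Run:
```python
import cv2,numpy as np
a=cv2.imread("pics/diff_side12.png",0);b=cv2.imread("pics/diff_scene12.png",0)
cv2.imwrite("pics/diffs.png",cv2.resize(np.hstack([a,b]),(800,250)))
```

```text
(no output)
```

View pics/diffs.png

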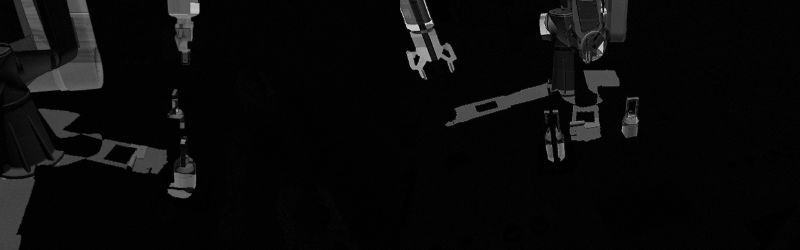

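Only the arm, its shadow and the bottle differ from the start; loop top at 0.183 m matches the bottle standing on the bay floor. Handing in.

```bash
python3 -c "
from bench import *
print(hand_in())"
```

```text
the job is handed in; nothing more can be done
None
```

The job is done and handed in at about 17.5 s. I pressed the keeper open until it snapped over and lifted the bottle about 37 mm. I carried it level 100 mm clear of the hook, set it down upright in the empty bay, then pressed the keeper back until it snapped shut.

- **Keeper:** the last pictures put the tab within 0.1 mm of where it started, so it is fully shut.
- **Bottle:** it stands upright in the bay, with its loop top at 0.183 m. That is what it should be when it rests on the bay floor.
- **Other items:** compared with the start pictures, only the arm, the shadows and the bottle changed, so the other bottles and jars stayed put.
- **Gripper:** it is clear of everything.

No check failed. Small disagreements:
- The two cameras differed by about 4 mm on the loop's sideways position, which the grip absorbed.
- The arm shifted about 3 mm, with a 7 N reading, as the fingers closed on the loop.

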